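Stand the purge-gas cylinder up against its stop

TASK

Lift the small nitrogen cylinder out of its transport cradle by the body, carry it roughly level and lay it between the guide cheeks of the docking plate with its foot butted against the stop wall and its knob away from it, and let go. Then take it by the ball knob and raise it to vertical, its foot staying down on the plate and close to the stop, and leave it standing upright on its own on the plate, its side close against the middle of the stop. Never let it hang or stand steeply in the air, and leave the other things on the bench where they are.

Things in the scene. Friction and masses are not known exactly. Their poses are not given: they have to be found in the camera images.
- cylinder: (Sizes in mm.) Steel nitrogen cylinder, about 0.35 to 0.7 kg, lying in the cradle. Round body 48 diameter, 108 long; shoulder to 118; neck 16 diameter; black ball knob 34 diameter, centre 150 from the foot; 167 overall; centre of mass about 65 from the foot. Origin: centre of the flat foot; z runs from foot to knob (straight up when it stands). It may turn about its own z.
- knob (a point): Centre of the ball-shaped valve knob (34 diameter), 150 from the foot on the cylinder's axis; below the ball the neck is slim for 15. Pinched lightly (about 20 N) across its middle, the ball turns between the finger pads like a joint.
- cradle: Fixed white transport cradle, base 200 x 100, 6 thick, two low grey saddles and, at its -x end, a grey block (top 56 above the table) with a 42 wide slot, open above, that holds the knob so that it cannot be pinched there. Origin: on the table under the middle of the cylinder's body; x along the cylinder towards its foot, z up.
- cradle_mid (a point): Middle of the lying cylinder's body, on its axis, 36 above the table; the foot starts 60 to 64 from here towards cradle +x. From 26 behind to 38 ahead of this point, between the saddles, the body is clear on both sides for fingers, down to the 6 thick base.
- dock: Fixed docking plate, 134 (x) by 100 (y), 8 thick, upright dark stop wall at its +x end. Two black guide cheeks, 10 high, x = -47 to -11, inner faces 41 apart, keep a cylinder lying along x from rolling (its axis is then 32 above the table, its knob beyond the plate's end); from there to the stop the plate is flat. Origin: on the table under the plate's middle; x to the stop, z up.
- dock_stop (a point): Middle of the line where the stop wall's inner face meets the plate's top: dock x = +53, y = 0, 8 above the table. The wall is 100 wide, 12 thick and rises 60 above the plate. Axes as the dock's: x into the wall, z up.
- driver: Bystander, loose: screwdriver, 160 long, lying flat, between the two work places (mm); origin at its middle or underside.
- spool: Bystander, loose: aluminium bond-wire spool, 50 across, 28 high (mm); origin at its middle or underside.
- wash_bottle: Bystander, loose: white plastic wash bottle, 60 across, 150 high, off to the right (mm); origin at its middle or underside.
- chip_tray: Bystander, loose: flat black compartment tray, 100 x 100 x 14, near the robot's left (mm); origin at its middle or underside.
- canister: Bystander, loose: squat steel filter canister, standing, 72 across, 78 high, off to the left (mm); origin at its middle or underside.
- jar: Bystander, loose: small amber glass jar with black lid, 60 across, 50 high, towards the far edge (mm); origin at its middle or underside.
- spanner: Bystander, loose: open-ended spanner, 140 long, lying flat, near the robot's right (mm); origin at its middle or underside.
Mind the look-alikes: they are no part of the job. Leave any pink or red look-alike of the cylinder alone.

How it is judged (in metres and radians):
On the way, in this order (a step that is already met when the one before it is completed fails the run):
1. the cylinder lies along the docking plate between the cheeks, its foot within 6 mm of the stop, and has been let go (x of cylinder in the frame of dock_stop above -0.006 m and y of cylinder in the frame of dock_stop between -0.008 and 0.008 m and z of cylinder in the frame of dock_stop below 0.028 m and angle between cylinder's own z axis and vertical between 1.48 and 1.66 rad and angle between the z axis of cylinder and the x axis of dock, either way round below 0.1 rad and contact force between cylinder and the fingers below 0.1 N and linear speed of cylinder below 0.02 m/s), for 0.2 s.
2. the cylinder is half raised (its axis 25 to 65 degrees above level), the centre of its foot at most 38 mm from the stop and 36 mm above the plate (angle between cylinder's own z axis and vertical between 0.436 and 1.134 rad and x of cylinder in the frame of dock_stop above -0.038 m and z of cylinder in the frame of dock_stop below 0.036 m and y of cylinder in the frame of dock_stop between -0.02 and 0.02 m), for 0.15 s.
At the end, for the whole second after the job is handed in: The cylinder stands upright (within 3.4 degrees) with its foot flat on the docking plate (within 4 mm in height), its side no more than 12 mm from the stop wall, its axis within 20 mm of the stop's middle, at rest and released (angle between cylinder's own z axis and vertical below 0.06 rad and x of cylinder in the frame of dock_stop between -0.036 and -0.02 m and y of cylinder in the frame of dock_stop between -0.02 and 0.02 m and z of cylinder in the frame of dock_stop between -0.003 and 0.004 m and linear speed of cylinder below 0.02 m/s and contact force between cylinder and the fingers below 0.1 N); the robot touches nothing.
It fails at once if the cylinder is steeper than 45 degrees, or upside down, while the centre of its foot is more than 70 mm above the table ((angle between cylinder's own z axis and vertical below 0.78 rad or angle between cylinder's own z axis and vertical above 2.36 rad) and height (world z) of cylinder above 0.07 m).
It fails at once if a bystander (screwdriver, spool, bottle, tray, canister, jar or spanner) is moved more than 30 mm (distance of any of driver, spool, wash_bottle, chip_tray, canister, jar, spanner from where it was at the start of the episode above 0.03 m).
It also fails if it takes over 64 s, if anything falls off the work surface, if the arm or the gripper's body presses on something with over 40 N, if the wrist force passes 120 N, or if a joint passes its speed limit or range.

ROBOT

A 6-joint arm with a two-finger parallel gripper is mounted at the origin on the work surface. World frame = base frame: x ahead of the robot, y to its left, z up, the work surface at z = 0. Lengths are in m, angles in degrees, forces in N, time in s.
With the tool pointing down it reaches from about 0.25 to 0.725 m from the base axis. Payload 9.7 kg.
Tool frame: the origin (TCP) lies at the very end of the fingers, on their centre line; the grasp point (between the pads) lies 19 mm behind it; z points along the fingers, y is the line along which they close (so a half turn about z gives the same grasp; the last joint's range is limited). The gripper opens to 85 mm and grips with 20 to 120 N. Pads are 22 mm wide; open, the fingers measure 114 mm over their backs; the gripper's body (76 mm by 85 mm) begins 54 mm behind the grasp point. The pads swing forward as they close: fully open they stand 13 mm farther back than shut.
Start: joints at [-63.484, 4.979, 10.078, 95.1, 0, 90], TCP at [0.246, -0.492, 0.203] pointing down, gripper open.
Joint ranges: [-179.16, 179.16], [-48.56, 103.87], [-65.8, 70.77], [-126.05, 130.52], [-82.76, 87.17], [-180, 180]. Speed limits (degrees/s): [127.2, 127.2, 147.25, 180, 180, 180].

INTERFACE

Orientations are given as [roll, pitch, yaw] about the fixed x, y, z axes, in that order (R = Rz(yaw) Ry(pitch) Rx(roll)).
In Python, from workcell import telemetry, optics, workorder gives the robot as it stands.
- The arm moves only by the shell command python3 -m handwheel 'ROWS' [FORCE]. ROWS is JSON, a list of rows, each an object of numbers: "tx", "ty", "tz": the shift along the tool's x, y, z in m; "ax", "ay", "az": the turn, a rotation vector about the tool's x, y, z in degrees; "jaw": the gripper command: -1 is shut, 1 is fully open, values between are in proportion. A call has exactly 10 rows; each row shifts and turns the commanded pose from where the row before left it, along the tool's axes as they then stand; what a row does not reach is not made up. A row lasts 1/8 s, in which the tool goes at most 62.5 mm and 10.7 degrees, less where a joint would pass 70% of its speed; a pose out of reach is approached as far as the arm can. A call is refused whole if a number of a shift passes 0.0625 or a number of a turn 10.7, either way. A call with a gripper value outside its range is refused whole. The fingers move at their own pace and stop on an object; FORCE is the grip in N (left out, the last holds). Time passes only in rows, so rows that do not move let the fingers close, or fill a call up. It gives the time, the measured TCP pose, the force, the opening and the grip force at its end, in the units of the state.
- telemetry.get_obs(): the state, without advancing time (a new reading comes with each control period).
- optics.camera(name): name is "scene" or "top"; returns a dict with "color" (400x640x3 uint8, red, green, blue), "K" (3x3 intrinsics, pixels), "extrinsics" (4x4, takes a point from camera to world coordinates). Camera axes: x right, y down, z forward; pixel columns grow to the right and rows downward; lengths in m; the calibration is good to about 2 mm. A picture is of the moment at which its call begins. There is no depth.
- workorder.job_done(): hands the job in; it is judged then, once.
The state is a dict: "time": time; "q": joint angles; "qd": joint speeds; "joint_efforts": joint torques, N m; "ee_pos": TCP position; "tcp_rot": TCP orientation; "wrist_force": force on the tool from outside, world axes, zero at the start; "torque": the same for the moment, N m; "opening": finger opening in m; "grasp_force": force on a finger pad.
Only numpy, scipy, OpenCV 4.12 (cv2) and the standard library are available. Lean on these libraries where they do the work, as an engineer would, in place of code of your own. Each camera call takes 0.05 s, during which the arm holds its last target. There are 200 camera calls.

## Working session

There is one attempt and no reset: what is moved stays moved. The work goes in short steps, Python scripts to look and compute and a shell command to move; the robot and the scene stay as the last step left them, time stands still between calls to the robot, and variables do not carry over. Pictures are saved under pics/ and viewed, at most 10 in all, crops included, and the job is handed in when it is done.

```bash
mkdir -p pics; python3 - <<'E'
from workcell import telemetry, optics
import cv2, numpy as np
for n in("scene","top"):
    c=optics.camera(n); cv2.imwrite(f"pics/{n}0.png",c["color"][:,:,::-1]); print(n,np.round(c["K"],1).tolist(),np.round(c["extrinsics"],4).tolist())
o=telemetry.get_obs(); print(o)
E
```

```text
scene [[478.9, 0.0, 315.3], [0.0, 478.9, 198.3], [0.0, 0.0, 1.0]] [[0.7323, 0.5257, -0.433, 1.1653], [0.681, -0.5569, 0.4755, -0.6915], [0.0088, -0.643, -0.7658, 1.1809], [0.0, 0.0, 0.0, 1.0]]
top [[509.1, 0.0, 320.8], [0.0, 509.1, 196.2], [0.0, 0.0, 1.0]] [[0.0267, -0.9947, 0.0993, 0.3456], [-0.9995, -0.0284, -0.0162, 0.0021], [0.0189, -0.0988, -0.9949, 1.6583], [0.0, 0.0, 0.0, 1.0]]
{'time': 0.1, 'q': array([-6.34831062e+01,  5.00854361e+00,  1.00383562e+01,  9.51005737e+01,
        1.99659065e-03,  9.00006927e+01]), 'qd': array([ 0.01997876, -0.08904816,  0.0498733 , -0.02326816,  0.00278094,
        0.12147833]), 'joint_efforts': array([-1.62759578e-03, -5.21562231e+01,  4.65652978e+01,  1.59131724e-02,
       -1.18031262e-04,  2.28368646e-05]), 'ee_pos': array([ 0.24545148, -0.49191177,  0.20244258]), 'tcp_rot': array([-1.79929239e+02, -1.99573361e-03,  2.65161986e+01]), 'wrist_force': array([ 0.09714316, -0.19485345,  0.12187653]), 'torque': array([ 0.04351552, -0.02811458,  0.02225634]), 'grasp_force': 0.0, 'opening': 0.08542721152257982}
```

View pics/scene0.png

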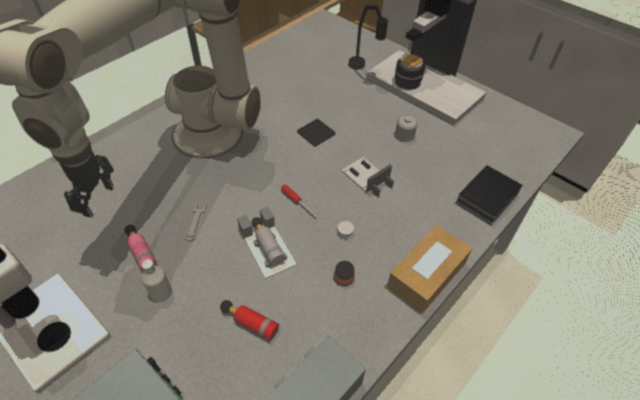

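View pics/top0.png

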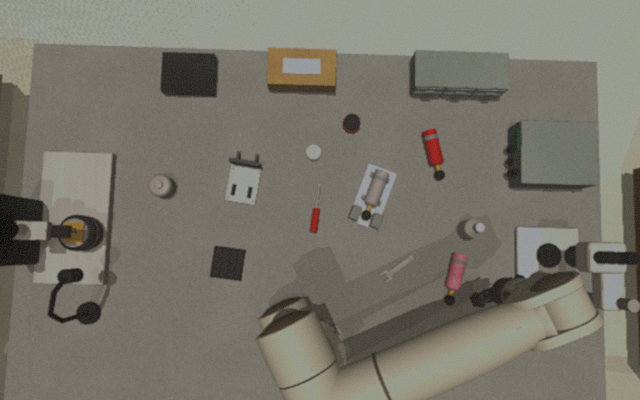

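The scene shows the gray cylinder lying in its cradle: top view about (376,188), knob (366,215). The dock is at (243,182) with its stop at row ~160. The red and pink cylinders are look-alikes. Next, enlarged crops.

```bash
python3 - <<'E'
import cv2, numpy as np
t=cv2.imread("pics/top0.png"); s=cv2.imread("pics/scene0.png")
R=lambda im,x,y,w,h:cv2.resize(im[y:y+h,x:x+w],(400,300),interpolation=cv2.INTER_CUBIC)
a=np.hstack([R(t,330,158,96,72),R(t,196,144,96,72)]); b=np.hstack([R(s,220,200,96,72),R(s,325,140,96,72)])
cv2.imwrite("pics/crop0.png",np.vstack([a,b]))
E
```

```text
(no output)
```

View pics/crop0.png

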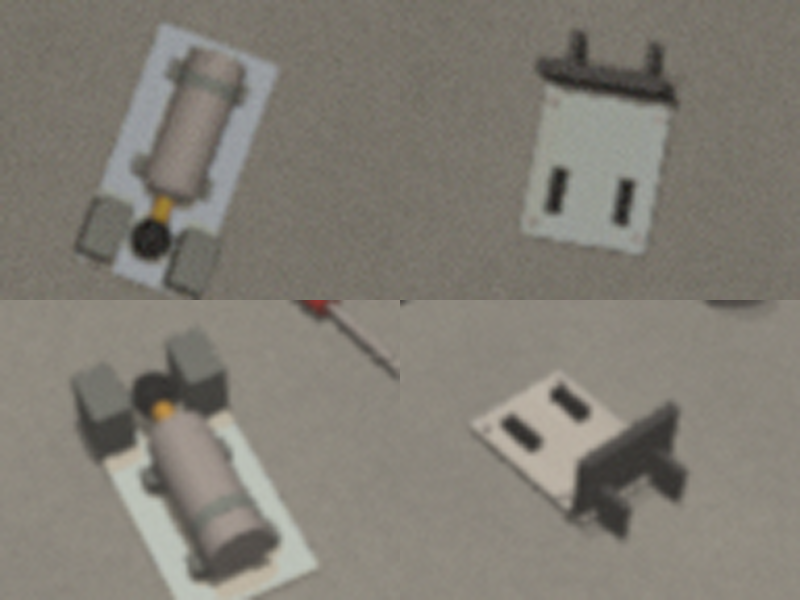

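The crops show the knob at top-crop (151,239) with the foot up-right. The dock cheeks are at (556,190) and (623,202), and the stop wall's base runs about (548,88)–(668,108). Next step: turn pixels into positions.

```bash
cat > h.py <<'E'
import cv2, numpy as np
from workcell import telemetry, optics
def cast(c,uv,z):
    E=np.asarray(c["extrinsics"]);d=E[:3,:3]@np.linalg.solve(c["K"],[uv[0],uv[1],1]);o=E[:3,3]
    return o+d*(z-o[2])/d[2]
def proj(c,p):
    E=np.asarray(c["extrinsics"]);q=c["K"]@(E[:3,:3].T@(np.asarray(p)-E[:3,3]));return q[:2]/q[2]
def blobs(m,off,amin=8):
    n,l,st,ce=cv2.connectedComponentsWithStats(m.astype(np.uint8));
    return [(st[i,4],ce[i]+off,l==i) for i in range(1,n) if st[i,4]>=amin]
def avg(n,k=4):
    cs=[optics.camera(n) for _ in range(k)];c=cs[0];c["color"]=np.mean([x["color"] for x in cs],0).astype(np.uint8);return c
E
python3 - <<'E'
from h import *
np.set_printoptions(precision=4,suppress=True)
for n,(x,y,w,h),(x2,y2,w2,h2) in(("top",(222,164,44,44),(340,158,64,74)),("scene",(335,150,45,45),(225,200,75,76))):
    c=avg(n,5);im=c["color"].astype(int);g=im.sum(2)/3
    print(n)
    a=g[y:y+h,x:x+w]
    for s,ce,m in blobs(a<75,np.array([x,y])): print(" dark",s,ce,cast(c,ce,.015))
    b=max(blobs(a>(140),np.array([x,y])),key=lambda t:t[0])
    r=cv2.minAreaRect(np.argwhere(b[2])[:,::-1].astype(np.float32)+[[x,y]] if 0 else (np.argwhere(b[2])[:,::-1]+[x,y]).astype(np.float32))
    print(" plate",b[0],r); print(np.array([cast(c,p,.008) for p in cv2.boxPoints(r)]))
    a=g[y2:y2+h2,x2:x2+w2]
    for s,ce,m in blobs(a<60,np.array([x2,y2])): print(" cdark",s,ce,cast(c,ce,.036))
    i=im[y2:y2+h2,x2:x2+w2]
    for s,ce,m in blobs((i[...,0]-i[...,2]>40),np.array([x2,y2]),3): print(" brass",s,ce,cast(c,ce,.036))
    hs=i[...,0]-i[...,2]
    for s,ce,m in blobs((hs>8)&(hs<40)&(a>95),np.array([x2,y2]),60):
        r=cv2.minAreaRect((np.argwhere(m)[:,::-1]+[x2,y2]).astype(np.float32)); print(" body",s,ce,r); print(np.array([cast(c,p,.04) for p in cv2.boxPoints(r)]))
    print(" means",i[20:40,25:40].mean((0,1)))
E
```

```text
top
 dark 75 [251.48 165.24] [0.6046 0.2037 0.015 ]
 dark 28 [233.1429 189.25  ] [0.5243 0.2598 0.015 ]
 dark 26 [249.3077 192.3077] [0.5158 0.2072 0.015 ]
 plate 844 ((242.47573852539062, 184.72607421875), (29.611270904541016, 34.78569030761719), 10.885527610778809)
[[0.4924 0.287  0.008 ]
 [0.605  0.2707 0.008 ]
 [0.5894 0.1752 0.008 ]
 [0.4768 0.1921 0.008 ]]
 cdark 62 [365.7258 214.9032] [ 0.4517 -0.1695  0.036 ]
 brass 27 [368.5185 207.6296] [ 0.4753 -0.178   0.036 ]
 body 2882 [371.1777 193.8189] ((371.5, 194.5), (73.0, 63.0), 90.0)
[[ 0.6326 -0.0827  0.04  ]
 [ 0.6388 -0.2863  0.04  ]
 [ 0.4034 -0.2888  0.04  ]
 [ 0.398  -0.0881  0.04  ]]
 body 74 [381.4324 173.7162] ((381.6000061035156, 173.6999969482422), (11.700427055358887, 6.640782833099365), 18.434947967529297)
[[ 0.5807 -0.1966  0.04  ]
 [ 0.6014 -0.203   0.04  ]
 [ 0.5904 -0.239   0.04  ]
 [ 0.5697 -0.2325  0.04  ]]
 body 330 [374.6333 190.903 ] ((374.33563232421875, 190.93836975097656), (13.927896499633789, 25.866092681884766), 20.556045532226562)
[[ 0.497  -0.1604  0.04  ]
 [ 0.576  -0.1882  0.04  ]
 [ 0.5613 -0.2304
[... 593 characters left out ...]
841 0.008 ]
 [0.4541 0.2944 0.008 ]
 [0.5704 0.2833 0.008 ]
 [0.5906 0.1769 0.008 ]]
 cdark 58 [256.9483 221.4483] [ 0.4524 -0.167   0.036 ]
 brass 10 [295.7 200.5] [ 0.4796 -0.029   0.036 ]
 brass 23 [258.7826 226.087 ] [ 0.4691 -0.175   0.036 ]
 body 4187 [260.6859 235.9518] ((262.0, 237.5), (75.0, 74.0), 90.0)
[[ 0.3215 -0.18    0.04  ]
 [ 0.488  -0.0228  0.04  ]
 [ 0.6746 -0.2148  0.04  ]
 [ 0.5271 -0.3535  0.04  ]]
 body 112 [274.9554 253.8393] ((275.3169860839844, 253.72425842285156), (8.615496635437012, 16.010465621948242), 68.96248626708984)
[[ 0.556  -0.2258  0.04  ]
 [ 0.5728 -0.183   0.04  ]
 [ 0.5987 -0.1962  0.04  ]
 [ 0.5818 -0.2384  0.04  ]]
 means [116.5133 109.3833  99.    ]
```

```bash
python3 -m handwheel '[{"az":9.2,"jaw":1},{"az":9.2,"jaw":1},{"az":9.2,"jaw":1},{"az":9.2,"jaw":1},{"az":9.2,"jaw":1},{"tx":0.021,"ty":-0.0416,"jaw":1},{"tx":0.021,"ty":-0.0416,"jaw":1},{"tx":0.021,"ty":-0.0416,"jaw":1},{"tx":0.021,"ty":-0.0416,"jaw":1},{"tx":0.021,"ty":-0.0416,"jaw":1}]' 100
python3 -m handwheel '[{"tx":0.021,"ty":-0.0416,"jaw":1},{"tx":0.021,"ty":-0.0416,"jaw":1},{"tx":0.021,"ty":-0.0416,"jaw":1},{"tx":0.021,"ty":-0.0416,"jaw":1},{"tz":0.03,"jaw":1},{"tz":0.03,"jaw":1},{"tz":0.02,"jaw":1},{"jaw":1},{"jaw":1},{"jaw":1}]'
python3 - <<'E'
from h import *
t=avg("top",3)["color"][158:230,330:426];s=avg("scene",3)["color"][200:272,220:316]
cv2.imwrite("pics/c1.png",cv2.resize(np.hstack([t,s]),(800,300),interpolation=cv2.INTER_CUBIC)[:,:,::-1])
E
```

```text
$[0]: bad value
$[0]: bad value
```

View pics/c1.png

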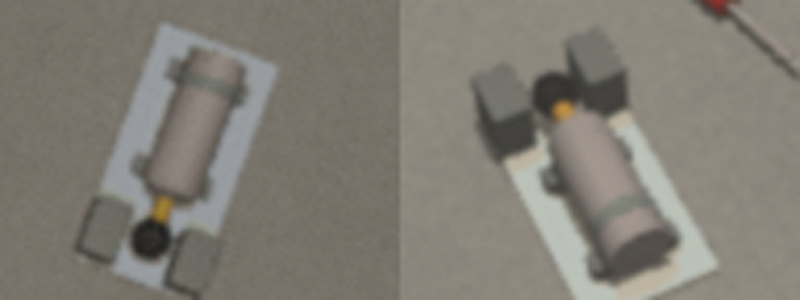

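The moves were refused, probably because a row needs every key, so the picture is unchanged.

```bash
python3 -m handwheel '[{"tx":0,"ty":0,"tz":0,"ax":0,"ay":0,"az":9.2,"jaw":1},{"tx":0,"ty":0,"tz":0,"ax":0,"ay":0,"az":9.2,"jaw":1},{"tx":0,"ty":0,"tz":0,"ax":0,"ay":0,"az":9.2,"jaw":1},{"tx":0,"ty":0,"tz":0,"ax":0,"ay":0,"az":9.2,"jaw":1},{"tx":0,"ty":0,"tz":0,"ax":0,"ay":0,"az":9.2,"jaw":1},{"tx":0.021,"ty":-0.0416,"tz":0,"ax":0,"ay":0,"az":0,"jaw":1},{"tx":0.021,"ty":-0.0416,"tz":0,"ax":0,"ay":0,"az":0,"jaw":1},{"tx":0.021,"ty":-0.0416,"tz":0,"ax":0,"ay":0,"az":0,"jaw":1},{"tx":0.021,"ty":-0.0416,"tz":0,"ax":0,"ay":0,"az":0,"jaw":1},{"tx":0.021,"ty":-0.0416,"tz":0,"ax":0,"ay":0,"az":0,"jaw":1}]' 100
```

```text
time: 2.15
ee_pos: [0.4149, -0.33, 0.2032]
tcp_rot: [180.0, -0.0, -19.5]
wrist_force: [-0.1, -0.7, -0.3]
opening: 0.0852
grasp_force: 0.0
```

```bash
python3 -m handwheel '[{"tx":0.021,"ty":-0.0416,"tz":0,"ax":0,"ay":0,"az":0,"jaw":1},{"tx":0.021,"ty":-0.0416,"tz":0,"ax":0,"ay":0,"az":0,"jaw":1},{"tx":0.021,"ty":-0.0416,"tz":0,"ax":0,"ay":0,"az":0,"jaw":1},{"tx":0.021,"ty":-0.0416,"tz":0,"ax":0,"ay":0,"az":0,"jaw":1},{"tx":0,"ty":0,"tz":0.03,"ax":0,"ay":0,"az":0,"jaw":1},{"tx":0,"ty":0,"tz":0.03,"ax":0,"ay":0,"az":0,"jaw":1},{"tx":0,"ty":0,"tz":0.02,"ax":0,"ay":0,"az":0,"jaw":1},{"tx":0,"ty":0,"tz":0.02,"ax":0,"ay":0,"az":0,"jaw":1},{"tx":0,"ty":0,"tz":0,"ax":0,"ay":0,"az":0,"jaw":1},{"tx":0,"ty":0,"tz":0,"ax":0,"ay":0,"az":0,"jaw":1}]'
python3 - <<'E'
from h import *
t=avg("top",3)["color"][138:228,320:440];s=avg("scene",3)["color"][170:260,215:335]
cv2.imwrite("pics/c2.png",cv2.resize(np.hstack([t,s]),(800,300),interpolation=cv2.INTER_CUBIC)[:,:,::-1])
E
```

```text
time: 3.4
ee_pos: [0.5489, -0.2023, 0.104]
tcp_rot: [180.0, -0.0, -19.5]
wrist_force: [-0.0, -0.3, 0.4]
opening: 0.0854
grasp_force: 0.0
```

View pics/c2.png

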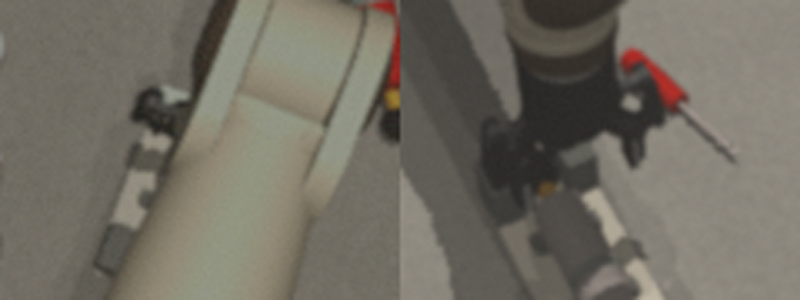

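The arm covers most of the view, but the open fingers straddle the body. Descend and close.

```bash
python3 -m handwheel '[{"tx":0,"ty":0,"tz":0.02,"ax":0,"ay":0,"az":0,"jaw":1},{"tx":0,"ty":0,"tz":0.02,"ax":0,"ay":0,"az":0,"jaw":1},{"tx":0,"ty":0,"tz":0.015,"ax":0,"ay":0,"az":0,"jaw":1},{"tx":0,"ty":0,"tz":0.012,"ax":0,"ay":0,"az":0,"jaw":1},{"tx":0,"ty":0,"tz":0.010,"ax":0,"ay":0,"az":0,"jaw":1},{"tx":0,"ty":0,"tz":0.007,"ax":0,"ay":0,"az":0,"jaw":1},{"tx":0,"ty":0,"tz":0,"ax":0,"ay":0,"az":0,"jaw":1},{"tx":0,"ty":0,"tz":0,"ax":0,"ay":0,"az":0,"jaw":0.4},{"tx":0,"ty":0,"tz":0,"ax":0,"ay":0,"az":0,"jaw":0.3},{"tx":0,"ty":0,"tz":0,"ax":0,"ay":0,"az":0,"jaw":0.2}]' 30
python3 -m handwheel '[{"tx":0,"ty":0,"tz":0,"ax":0,"ay":0,"az":0,"jaw":0.1},{"tx":0,"ty":0,"tz":0,"ax":0,"ay":0,"az":0,"jaw":0},{"tx":0,"ty":0,"tz":0,"ax":0,"ay":0,"az":0,"jaw":-1},{"tx":0,"ty":0,"tz":0,"ax":0,"ay":0,"az":0,"jaw":-1},{"tx":0,"ty":0,"tz":0,"ax":0,"ay":0,"az":0,"jaw":-1},{"tx":0,"ty":0,"tz":0,"ax":0,"ay":0,"az":0,"jaw":-1},{"tx":0,"ty":0,"tz":0,"ax":0,"ay":0,"az":0,"jaw":-1},{"tx":0,"ty":0,"tz":0,"ax":0,"ay":0,"az":0,"jaw":-1},{"tx":0,"ty":0,"tz":0,"ax":0,"ay":0,"az":0,"jaw":-1},{"tx":0,"ty":0,"tz":0,"ax":0,"ay":0,"az":0,"jaw":-1}]' 90
```

```text
time: 4.95
ee_pos: [0.5488, -0.2023, 0.0194]
tcp_rot: [180.0, -0.0, -19.5]
wrist_force: [-0.2, -0.3, 0.4]
opening: 0.0515
grasp_force: 0.0
time: 6.2
ee_pos: [0.5486, -0.203, 0.0203]
tcp_rot: [179.9, -0.1, -19.5]
wrist_force: [-3.7, -2.1, 8.4]
opening: 0.0327
grasp_force: 73.9
```

Opening 33 mm on a 48 mm body means the grip is too high. Open and go lower.

```bash
python3 -m handwheel '[{"tx":0,"ty":0,"tz":0,"ax":0,"ay":0,"az":0,"jaw":0.7},{"tx":0,"ty":0,"tz":0,"ax":0,"ay":0,"az":0,"jaw":0.7},{"tx":0,"ty":0,"tz":0,"ax":0,"ay":0,"az":0,"jaw":0.7},{"tx":0,"ty":0,"tz":0,"ax":0,"ay":0,"az":0,"jaw":0.7},{"tx":0,"ty":0,"tz":0.005,"ax":0,"ay":0,"az":0,"jaw":0.7},{"tx":0,"ty":0,"tz":0.003,"ax":0,"ay":0,"az":0,"jaw":0.7},{"tx":0,"ty":0,"tz":0,"ax":0,"ay":0,"az":0,"jaw":0.7},{"tx":0,"ty":0,"tz":0,"ax":0,"ay":0,"az":0,"jaw":0.3},{"tx":0,"ty":0,"tz":0,"ax":0,"ay":0,"az":0,"jaw":0.25},{"tx":0,"ty":0,"tz":0,"ax":0,"ay":0,"az":0,"jaw":0.2}]' 30
python3 -m handwheel '[{"tx":0,"ty":0,"tz":0,"ax":0,"ay":0,"az":0,"jaw":0.15},{"tx":0,"ty":0,"tz":0,"ax":0,"ay":0,"az":0,"jaw":0.1},{"tx":0,"ty":0,"tz":0,"ax":0,"ay":0,"az":0,"jaw":0.05},{"tx":0,"ty":0,"tz":0,"ax":0,"ay":0,"az":0,"jaw":0},{"tx":0,"ty":0,"tz":0,"ax":0,"ay":0,"az":0,"jaw":0},{"tx":0,"ty":0,"tz":0,"ax":0,"ay":0,"az":0,"jaw":0},{"tx":0,"ty":0,"tz":0,"ax":0,"ay":0,"az":0,"jaw":0},{"tx":0,"ty":0,"tz":0,"ax":0,"ay":0,"az":0,"jaw":0},{"tx":0,"ty":0,"tz":0,"ax":0,"ay":0,"az":0,"jaw":0},{"tx":0,"ty":0,"tz":0,"ax":0,"ay":0,"az":0,"jaw":0}]'
python3 - <<'E'
from h import *
t=avg("scene",3)["color"]
cv2.imwrite("pics/c3.png",cv2.resize(t[150:270,205:365],(800,600),interpolation=cv2.INTER_CUBIC)[:,:,::-1])
E
```

```text
time: 7.45
ee_pos: [0.5487, -0.2022, 0.0112]
tcp_rot: [180.0, -0.0, -19.5]
wrist_force: [1.0, 0.9, -0.3]
opening: 0.0513
grasp_force: 0.0
time: 8.7
ee_pos: [0.5486, -0.2025, 0.0116]
tcp_rot: [180.0, -0.0, -19.5]
wrist_force: [-3.0, -1.1, 5.5]
opening: 0.0445
grasp_force: 29.7
```

View pics/c3.png

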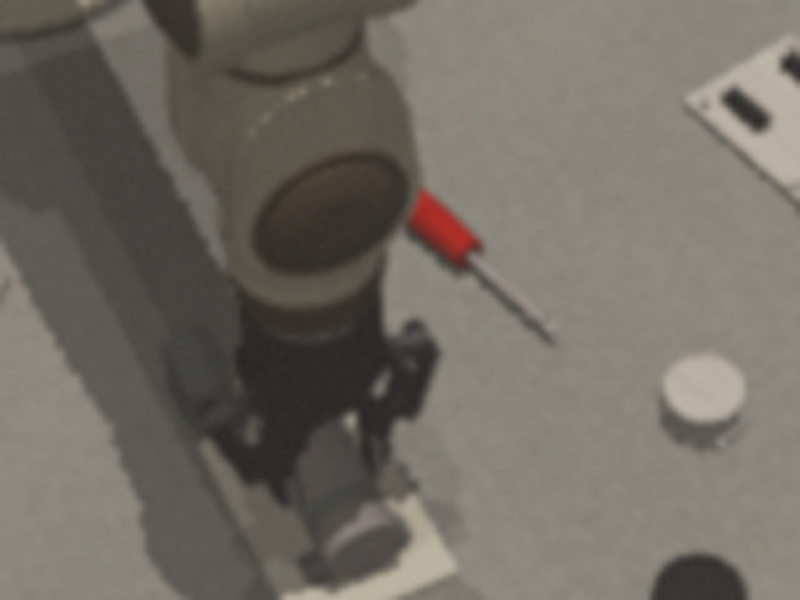

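Still pinching above the axis (44.5 mm chord). Go lower again, watching the force.

```bash
python3 -m handwheel '[{"tx":0,"ty":0,"tz":0,"ax":0,"ay":0,"az":0,"jaw":0.4},{"tx":0,"ty":0,"tz":0,"ax":0,"ay":0,"az":0,"jaw":0.4},{"tx":0,"ty":0,"tz":0.001,"ax":0,"ay":0,"az":0,"jaw":0.4},{"tx":0,"ty":0,"tz":0.001,"ax":0,"ay":0,"az":0,"jaw":0.4},{"tx":0,"ty":0,"tz":0.001,"ax":0,"ay":0,"az":0,"jaw":0.4},{"tx":0,"ty":0,"tz":0.001,"ax":0,"ay":0,"az":0,"jaw":0.4},{"tx":0,"ty":0,"tz":0,"ax":0,"ay":0,"az":0,"jaw":0.4},{"tx":0,"ty":0,"tz":0,"ax":0,"ay":0,"az":0,"jaw":0.4},{"tx":0,"ty":0,"tz":0,"ax":0,"ay":0,"az":0,"jaw":0.4},{"tx":0,"ty":0,"tz":0,"ax":0,"ay":0,"az":0,"jaw":0.4}]' 30
python3 -m handwheel '[{"tx":0,"ty":0,"tz":0,"ax":0,"ay":0,"az":0,"jaw":0.15},{"tx":0,"ty":0,"tz":0,"ax":0,"ay":0,"az":0,"jaw":0.1},{"tx":0,"ty":0,"tz":0,"ax":0,"ay":0,"az":0,"jaw":0.05},{"tx":0,"ty":0,"tz":0,"ax":0,"ay":0,"az":0,"jaw":0},{"tx":0,"ty":0,"tz":0,"ax":0,"ay":0,"az":0,"jaw":0},{"tx":0,"ty":0,"tz":0,"ax":0,"ay":0,"az":0,"jaw":0},{"tx":0,"ty":0,"tz":0,"ax":0,"ay":0,"az":0,"jaw":-1},{"tx":0,"ty":0,"tz":0,"ax":0,"ay":0,"az":0,"jaw":-1},{"tx":0,"ty":0,"tz":0,"ax":0,"ay":0,"az":0,"jaw":-1},{"tx":0,"ty":0,"tz":0,"ax":0,"ay":0,"az":0,"jaw":-1}]' 40
```

```text
time: 10.1
ee_pos: [0.5486, -0.2022, 0.0071]
tcp_rot: [-180.0, -0.0, -19.5]
wrist_force: [-0.2, -0.5, -0.5]
opening: 0.0598
grasp_force: 0.0
time: 11.35
ee_pos: [0.5486, -0.2025, 0.0076]
tcp_rot: [180.0, -0.0, -19.5]
wrist_force: [-3.1, -1.3, 5.4]
opening: 0.0457
grasp_force: 40.1
```

```bash
python3 -m handwheel '[{"tx":0,"ty":0,"tz":0,"ax":0,"ay":0,"az":0,"jaw":-1},{"tx":0,"ty":0,"tz":0,"ax":0,"ay":0,"az":0,"jaw":-1},{"tx":0,"ty":0,"tz":0,"ax":0,"ay":0,"az":0,"jaw":-1},{"tx":0,"ty":0,"tz":-0.002,"ax":0,"ay":0,"az":0,"jaw":-1},{"tx":0,"ty":0,"tz":-0.003,"ax":0,"ay":0,"az":0,"jaw":-1},{"tx":0,"ty":0,"tz":-0.003,"ax":0,"ay":0,"az":0,"jaw":-1},{"tx":0,"ty":0,"tz":-0.003,"ax":0,"ay":0,"az":0,"jaw":-1},{"tx":0,"ty":0,"tz":-0.003,"ax":0,"ay":0,"az":0,"jaw":-1},{"tx":0,"ty":0,"tz":0,"ax":0,"ay":0,"az":0,"jaw":-1},{"tx":0,"ty":0,"tz":0,"ax":0,"ay":0,"az":0,"jaw":-1}]' 80
```

```text
time: 12.6
ee_pos: [0.5486, -0.2022, 0.021]
tcp_rot: [-180.0, 0.0, -19.5]
wrist_force: [-0.1, 0.8, -4.4]
opening: 0.0433
grasp_force: 81.4
```

Lifted (4.4 N). Carry it to the dock.

```bash
python3 -m handwheel '[{"tx":0,"ty":0,"tz":-0.015,"ax":0,"ay":0,"az":0,"jaw":-1},{"tx":0,"ty":0,"tz":-0.025,"ax":0,"ay":0,"az":0,"jaw":-1},{"tx":0,"ty":0,"tz":-0.025,"ax":0,"ay":0,"az":0,"jaw":-1},{"tx":0,"ty":0,"tz":-0.025,"ax":0,"ay":0,"az":0,"jaw":-1},{"tx":0,"ty":0,"tz":-0.01,"ax":0,"ay":0,"az":-5.5,"jaw":-1},{"tx":0,"ty":0,"tz":0,"ax":0,"ay":0,"az":-5.5,"jaw":-1},{"tx":-0.0037,"ty":-0.0228,"tz":0,"ax":0,"ay":0,"az":0,"jaw":-1},{"tx":-0.0057,"ty":-0.0356,"tz":0,"ax":0,"ay":0,"az":0,"jaw":-1},{"tx":-0.0057,"ty":-0.0356,"tz":0,"ax":0,"ay":0,"az":0,"jaw":-1},{"tx":-0.0057,"ty":-0.0356,"tz":0,"ax":0,"ay":0,"az":0,"jaw":-1}]'
python3 -m handwheel '[{"tx":-0.0057,"ty":-0.0356,"tz":0,"ax":0,"ay":0,"az":0,"jaw":-1},{"tx":-0.0057,"ty":-0.0356,"tz":0,"ax":0,"ay":0,"az":0,"jaw":-1},{"tx":-0.0057,"ty":-0.0356,"tz":0,"ax":0,"ay":0,"az":0,"jaw":-1},{"tx":-0.0057,"ty":-0.0356,"tz":0,"ax":0,"ay":0,"az":0,"jaw":-1},{"tx":-0.0057,"ty":-0.0356,"tz":0,"ax":0,"ay":0,"az":0,"jaw":-1},{"tx":-0.0057,"ty":-0.0356,"tz":0,"ax":0,"ay":0,"az":0,"jaw":-1},{"tx":-0.0057,"ty":-0.0356,"tz":0,"ax":0,"ay":0,"az":0,"jaw":-1},{"tx":-0.0057,"ty":-0.0356,"tz":0,"ax":0,"ay":0,"az":0,"jaw":-1},{"tx":-0.002,"ty":-0.0125,"tz":0,"ax":0,"ay":0,"az":0,"jaw":-1},{"tx":0,"ty":0,"tz":0,"ax":0,"ay":0,"az":0,"jaw":-1}]'
python3 - <<'E'
from h import *
a=avg("scene",3)["color"][100:220,290:450];b=avg("top",3)["color"][130:250,170:330]
cv2.imwrite("pics/c4.png",cv2.resize(np.hstack([a,b]),(800,300),interpolation=cv2.INTER_CUBIC)[:,:,::-1])
E
```

```text
time: 13.85
ee_pos: [0.5462, -0.0739, 0.1218]
tcp_rot: [-179.7, -0.0, -7.9]
wrist_force: [-0.6, -0.3, -4.0]
opening: 0.0435
grasp_force: 81.9
time: 15.1
ee_pos: [0.5084, 0.0772, 0.1372]
tcp_rot: [-173.4, 0.1, 4.7]
wrist_force: [-0.2, -0.5, -3.9]
opening: 0.0436
grasp_force: 81.9
```

View pics/c4.png

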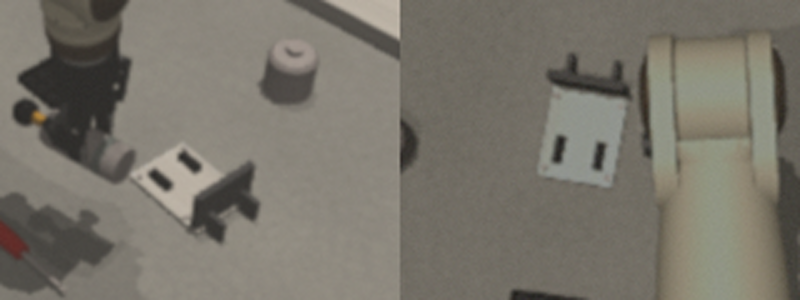

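The cylinder is held level and the foot faces +x, but the arm lags and its orientation is drifting. Check the joints.

```bash
python3 - <<'E'
from workcell import telemetry
o=telemetry.get_obs();print({k:o[k].round(2) if hasattr(o[k],'round') else o[k] for k in('time','q','qd','joint_efforts','ee_pos','tcp_rot')})
E
```

```text
{'time': 15.4, 'q': array([  4.56,  -0.84,  -3.47,  87.47,   6.58, 179.95]), 'qd': array([ 0.1 , -0.13, -0.01,  0.11, -0.04, -0.04]), 'joint_efforts': array([ 6.000e-02, -4.843e+01,  4.935e+01,  9.000e-02,  5.200e-01,
        1.000e-02]), 'ee_pos': array([0.51, 0.08, 0.14]), 'tcp_rot': array([-1.7342e+02,  9.0000e-02,  4.6200e+00])}
```

q6 is at its limit: q6 = 180 + q1 − yaw. I need the half-turned grasp, so go back, set it in the cradle, and regrip turned by 180°.

```bash
python3 -m handwheel '[{"tx":0.0015,"ty":0.015,"tz":0,"ax":0,"ay":0,"az":0,"jaw":-1},{"tx":0.0022,"ty":0.03,"tz":0,"ax":-3.3,"ay":0,"az":0,"jaw":-1},{"tx":0.0022,"ty":0.035,"tz":0,"ax":-3.3,"ay":0,"az":0,"jaw":-1},{"tx":0.0022,"ty":0.036,"tz":0,"ax":0,"ay":0,"az":0,"jaw":-1},{"tx":0.0022,"ty":0.036,"tz":0,"ax":0,"ay":0,"az":0,"jaw":-1},{"tx":0.0022,"ty":0.036,"tz":0,"ax":0,"ay":0,"az":0,"jaw":-1},{"tx":0.0022,"ty":0.036,"tz":0,"ax":0,"ay":0,"az":0,"jaw":-1},{"tx":0.002,"ty":0.034,"tz":0,"ax":0,"ay":0,"az":0,"jaw":-1},{"tx":0.001,"ty":0.0238,"tz":0,"ax":0,"ay":0,"az":0,"jaw":-1},{"tx":0,"ty":0,"tz":0,"ax":0,"ay":0,"az":0,"jaw":-1}]'
```

```text
time: 16.65
ee_pos: [0.5487, -0.2039, 0.1294]
tcp_rot: [-180.0, 0.1, 4.5]
wrist_force: [-0.6, 0.7, -3.8]
opening: 0.0435
grasp_force: 82.1
```

```bash
python3 -m handwheel '[{"tx":0,"ty":0,"tz":0,"ax":0,"ay":0,"az":8,"jaw":-1},{"tx":0,"ty":0,"tz":0,"ax":0,"ay":0,"az":8,"jaw":-1},{"tx":0,"ty":0,"tz":0,"ax":0,"ay":0,"az":8,"jaw":-1},{"tx":-0.0005,"ty":-0.0014,"tz":0.02,"ax":0,"ay":0,"az":0,"jaw":-1},{"tx":0,"ty":0,"tz":0.025,"ax":0,"ay":0,"az":0,"jaw":-1},{"tx":0,"ty":0,"tz":0.025,"ax":0,"ay":0,"az":0,"jaw":-1},{"tx":0,"ty":0,"tz":0.01,"ax":0,"ay":0,"az":0,"jaw":-1},{"tx":0,"ty":0,"tz":0,"ax":0,"ay":0,"az":0,"jaw":-1},{"tx":0,"ty":0,"tz":0,"ax":0,"ay":0,"az":0,"jaw":-1},{"tx":0,"ty":0,"tz":0,"ax":0,"ay":0,"az":0,"jaw":-1}]'
```

```text
time: 17.9
ee_pos: [0.5494, -0.2008, 0.051]
tcp_rot: [180.0, -0.0, -19.3]
wrist_force: [0.2, -0.2, -4.8]
opening: 0.0436
grasp_force: 82.2
```

```bash
python3 -m handwheel '[{"tx":-0.0003,"ty":0.0016,"tz":0.01,"ax":0,"ay":0,"az":0.2,"jaw":-1},{"tx":0,"ty":0,"tz":0.015,"ax":0,"ay":0,"az":0,"jaw":-1},{"tx":0,"ty":0,"tz":0.009,"ax":0,"ay":0,"az":0,"jaw":-1},{"tx":0,"ty":0,"tz":0.005,"ax":0,"ay":0,"az":0,"jaw":-1},{"tx":0,"ty":0,"tz":0.003,"ax":0,"ay":0,"az":0,"jaw":-1},{"tx":0,"ty":0,"tz":0,"ax":0,"ay":0,"az":0,"jaw":-1},{"tx":0,"ty":0,"tz":0,"ax":0,"ay":0,"az":0,"jaw":-1},{"tx":0,"ty":0,"tz":0,"ax":0,"ay":0,"az":0,"jaw":-1},{"tx":0,"ty":0,"tz":0,"ax":0,"ay":0,"az":0,"jaw":-1},{"tx":0,"ty":0,"tz":0,"ax":0,"ay":0,"az":0,"jaw":-1}]'
```

```text
time: 19.15
ee_pos: [0.5481, -0.2022, 0.0082]
tcp_rot: [180.0, 0.0, -19.5]
wrist_force: [-0.7, 0.3, -0.7]
opening: 0.0436
grasp_force: 82.8
```

```bash
python3 -m handwheel '[{"tx":0,"ty":0,"tz":0,"ax":0,"ay":0,"az":0,"jaw":1},{"tx":0,"ty":0,"tz":0,"ax":0,"ay":0,"az":0,"jaw":1},{"tx":0,"ty":0,"tz":0,"ax":0,"ay":0,"az":0,"jaw":1},{"tx":0,"ty":0,"tz":-0.02,"ax":0,"ay":0,"az":0,"jaw":1},{"tx":0,"ty":0,"tz":-0.035,"ax":0,"ay":0,"az":0,"jaw":1},{"tx":0,"ty":0,"tz":-0.035,"ax":0,"ay":0,"az":0,"jaw":1},{"tx":0,"ty":0,"tz":0,"ax":0,"ay":0,"az":-10.6,"jaw":1},{"tx":0,"ty":0,"tz":0,"ax":0,"ay":0,"az":-10.6,"jaw":1},{"tx":0,"ty":0,"tz":0,"ax":0,"ay":0,"az":-10.6,"jaw":1},{"tx":0,"ty":0,"tz":0,"ax":0,"ay":0,"az":-10.6,"jaw":1}]'
python3 -m handwheel '[{"tx":0,"ty":0,"tz":0,"ax":0,"ay":0,"az":-10.6,"jaw":1},{"tx":0,"ty":0,"tz":0,"ax":0,"ay":0,"az":-10.6,"jaw":1},{"tx":0,"ty":0,"tz":0,"ax":0,"ay":0,"az":-10.6,"jaw":1},{"tx":0,"ty":0,"tz":0,"ax":0,"ay":0,"az":-10.6,"jaw":1},{"tx":0,"ty":0,"tz":0,"ax":0,"ay":0,"az":-10.6,"jaw":1},{"tx":0,"ty":0,"tz":0,"ax":0,"ay":0,"az":-10.6,"jaw":1},{"tx":0,"ty":0,"tz":0,"ax":0,"ay":0,"az":-10.6,"jaw":1},{"tx":0,"ty":0,"tz":0,"ax":0,"ay":0,"az":-10.6,"jaw":1},{"tx":0,"ty":0,"tz":0,"ax":0,"ay":0,"az":-10.6,"jaw":1},{"tx":0,"ty":0,"tz":0,"ax":0,"ay":0,"az":-10.6,"jaw":1}]'
python3 - <<'E'
from h import *
c=optics.camera("scene")
cv2.imwrite("pics/c5.png",cv2.resize(c["color"][140:275,200:380],(800,600),interpolation=cv2.INTER_CUBIC)[:,:,::-1])
E
```

```text
time: 20.4
ee_pos: [0.5481, -0.202, 0.098]
tcp_rot: [-180.0, 0.1, 23.2]
wrist_force: [0.1, -0.0, 0.1]
opening: 0.085
grasp_force: 0.0
time: 21.65
ee_pos: [0.5481, -0.202, 0.098]
tcp_rot: [-179.9, -0.0, 129.2]
wrist_force: [0.4, -0.4, 0.0]
opening: 0.0853
grasp_force: 0.0
```

View pics/c5.png

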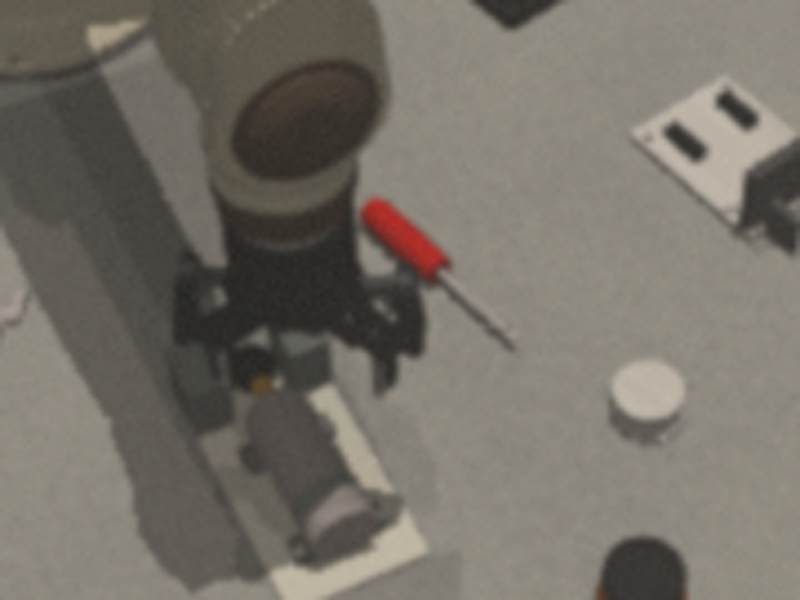

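The cylinder sits properly back in the cradle: knob (255,365), foot (345,520). Finish the turn, descend and grip.

```bash
python3 -m handwheel '[{"tx":0,"ty":0,"tz":0,"ax":0,"ay":0,"az":-10.4,"jaw":1},{"tx":0,"ty":0,"tz":0,"ax":0,"ay":0,"az":-10.4,"jaw":1},{"tx":0,"ty":0,"tz":0,"ax":0,"ay":0,"az":-10.5,"jaw":1},{"tx":0,"ty":0,"tz":0.03,"ax":0,"ay":0,"az":0,"jaw":0.7},{"tx":0,"ty":0,"tz":0.03,"ax":0,"ay":0,"az":0,"jaw":0.7},{"tx":0,"ty":0,"tz":0.02,"ax":0,"ay":0,"az":0,"jaw":0.7},{"tx":0,"ty":0,"tz":0.0105,"ax":0,"ay":0,"az":0,"jaw":0.7},{"tx":0,"ty":0,"tz":0,"ax":0,"ay":0,"az":0,"jaw":0.7},{"tx":0,"ty":0,"tz":0,"ax":0,"ay":0,"az":0,"jaw":0.3},{"tx":0,"ty":0,"tz":0,"ax":0,"ay":0,"az":0,"jaw":0.2}]' 40
python3 -m handwheel '[{"tx":0,"ty":0,"tz":0,"ax":0,"ay":0,"az":0,"jaw":0.1},{"tx":0,"ty":0,"tz":0,"ax":0,"ay":0,"az":0,"jaw":0.05},{"tx":0,"ty":0,"tz":0,"ax":0,"ay":0,"az":0,"jaw":0},{"tx":0,"ty":0,"tz":0,"ax":0,"ay":0,"az":0,"jaw":0},{"tx":0,"ty":0,"tz":0,"ax":0,"ay":0,"az":0,"jaw":-1},{"tx":0,"ty":0,"tz":0,"ax":0,"ay":0,"az":0,"jaw":-1},{"tx":0,"ty":0,"tz":0,"ax":0,"ay":0,"az":0,"jaw":-1},{"tx":0,"ty":0,"tz":0,"ax":0,"ay":0,"az":0,"jaw":-1},{"tx":0,"ty":0,"tz":0,"ax":0,"ay":0,"az":0,"jaw":-1},{"tx":0,"ty":0,"tz":0,"ax":0,"ay":0,"az":0,"jaw":-1}]' 80
```

```text
time: 22.95
ee_pos: [0.5485, -0.2023, 0.0084]
tcp_rot: [-180.0, 0.0, 160.1]
wrist_force: [-0.4, -0.2, 0.4]
opening: 0.0513
grasp_force: 0.0
time: 24.2
ee_pos: [0.5485, -0.2027, 0.0092]
tcp_rot: [-179.9, 0.1, 160.1]
wrist_force: [-3.2, -2.0, 11.0]
opening: 0.0433
grasp_force: 79.5
```

```bash
python3 -m handwheel '[{"tx":0,"ty":0,"tz":-0.005,"ax":0,"ay":0,"az":0,"jaw":-1},{"tx":0,"ty":0,"tz":-0.015,"ax":0,"ay":0,"az":0,"jaw":-1},{"tx":0,"ty":0,"tz":-0.03,"ax":0,"ay":0,"az":0,"jaw":-1},{"tx":0,"ty":0,"tz":-0.03,"ax":0,"ay":0,"az":0,"jaw":-1},{"tx":0,"ty":0,"tz":-0.02,"ax":0,"ay":0,"az":-4,"jaw":-1},{"tx":0,"ty":0,"tz":-0.01,"ax":0,"ay":0,"az":-4,"jaw":-1},{"tx":0,"ty":0,"tz":0,"ax":0,"ay":0,"az":-3.4,"jaw":-1},{"tx":0.003,"ty":0.02,"tz":0,"ax":0,"ay":0,"az":0,"jaw":-1},{"tx":0.0058,"ty":0.036,"tz":0,"ax":0,"ay":0,"az":0,"jaw":-1},{"tx":0.0066,"ty":0.041,"tz":0,"ax":0,"ay":0,"az":0,"jaw":-1}]'
python3 -m handwheel '[{"tx":0.0066,"ty":0.041,"tz":0,"ax":0,"ay":0,"az":0,"jaw":-1},{"tx":0.0066,"ty":0.041,"tz":0,"ax":0,"ay":0,"az":0,"jaw":-1},{"tx":0.0066,"ty":0.041,"tz":0,"ax":0,"ay":0,"az":0,"jaw":-1},{"tx":0.0066,"ty":0.041,"tz":0,"ax":0,"ay":0,"az":0,"jaw":-1},{"tx":0.0066,"ty":0.041,"tz":0,"ax":0,"ay":0,"az":0,"jaw":-1},{"tx":0.0066,"ty":0.041,"tz":0,"ax":0,"ay":0,"az":0,"jaw":-1},{"tx":0.0066,"ty":0.041,"tz":0,"ax":0,"ay":0,"az":0,"jaw":-1},{"tx":0.0045,"ty":0.028,"tz":0,"ax":0,"ay":0,"az":0,"jaw":-1},{"tx":0.002,"ty":0.014,"tz":0,"ax":0,"ay":0,"az":0,"jaw":-1},{"tx":0,"ty":0,"tz":0,"ax":0,"ay":0,"az":0,"jaw":-1}]'
python3 - <<'E'
from h import *
a=avg("scene",2)["color"][100:200,300:433]
cv2.imwrite("pics/c6.png",cv2.resize(a,(798,600),interpolation=cv2.INTER_CUBIC)[:,:,::-1])
E
```

```text
time: 25.45
ee_pos: [0.5466, -0.1021, 0.1174]
tcp_rot: [-180.0, -0.1, 171.5]
wrist_force: [0.6, -0.1, -4.6]
opening: 0.043
grasp_force: 81.0
time: 26.7
ee_pos: [0.5427, 0.2302, 0.1172]
tcp_rot: [-180.0, -0.1, 171.6]
wrist_force: [0.9, -0.1, -4.6]
opening: 0.0431
grasp_force: 81.1
```

View pics/c6.png

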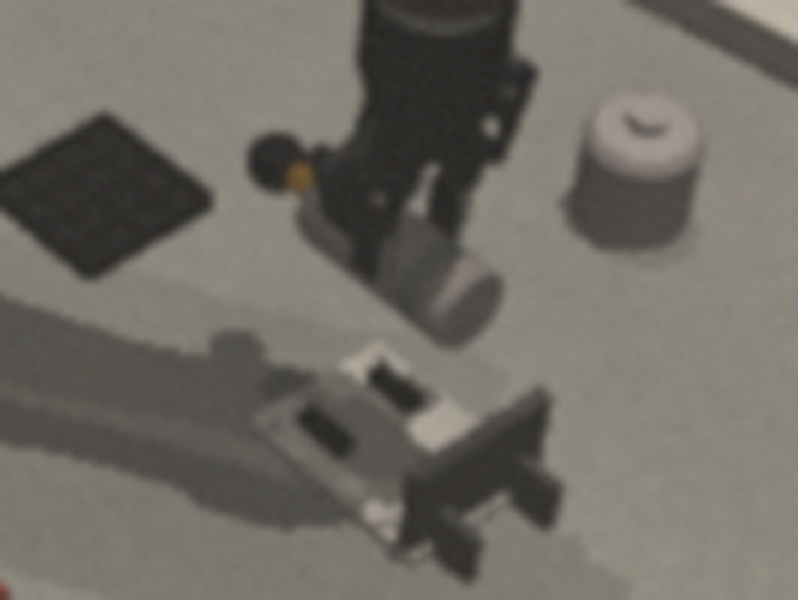

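The cylinder is level over the dock: knob at crop (275,162), foot centre at about (472,303).

```bash
python3 - <<'E'
from h import *
c=optics.camera("scene");a=np.radians(-8.5);X=np.array([np.cos(a),np.sin(a)]);Y=np.array([-X[1],X[0]]);D=np.array([.550,.229])
for uv in((345.8,127),(378.7,150.5)):
    p=cast(c,uv,.144)[:2];print(p,(p-D)@X,(p-D)@Y)
m=np.array([.5427,.2302]);print((m-D)@X,(m-D)@Y)
for d in((53,-50),(53,50),(-67,50),(-67,-50)): print(d,proj(c,[*(D+X*d[0]/1e3+Y*d[1]/1e3),.008]))
E
```

```text
[0.44556667 0.24055512] -0.1049941802434613 -0.004008033286030332
[0.59003528 0.22817139] 0.03971800523847492 0.005098083397945146
-0.007397187095897606 0.00010781033478810921
(53, -50) [364.55865358 190.21941842]
(53, 50) [386.75851222 176.23220683]
(-67, 50) [362.5405619  156.13221844]
(-67, -50) [340.55366972 169.09591935]
```

```bash
python3 -m handwheel '[{"tx":0,"ty":0,"tz":0.02,"ax":0,"ay":0,"az":0,"jaw":-1},{"tx":0,"ty":0,"tz":0.025,"ax":0,"ay":0,"az":0,"jaw":-1},{"tx":0,"ty":0,"tz":0.025,"ax":0,"ay":0,"az":0,"jaw":-1},{"tx":0,"ty":0,"tz":0.02,"ax":0,"ay":0,"az":0,"jaw":-1},{"tx":0,"ty":0,"tz":0.01,"ax":0,"ay":0,"az":0,"jaw":-1},{"tx":0,"ty":0,"tz":0.005,"ax":0,"ay":0,"az":0,"jaw":-1},{"tx":0,"ty":0,"tz":0.003,"ax":0,"ay":0,"az":0,"jaw":-1},{"tx":0,"ty":0,"tz":0,"ax":0,"ay":0,"az":0,"jaw":-1},{"tx":0,"ty":0,"tz":0,"ax":0,"ay":0,"az":0,"jaw":-1},{"tx":0,"ty":0,"tz":0,"ax":0,"ay":0,"az":0,"jaw":-1}]'
```

```text
time: 28.1
ee_pos: [0.5433, 0.2294, 0.0096]
tcp_rot: [-180.0, -0.0, 171.6]
wrist_force: [0.2, 0.1, -4.4]
opening: 0.0433
grasp_force: 81.2
```

```bash
python3 -m handwheel '[{"tx":-0.001,"ty":0,"tz":0.001,"ax":0,"ay":0,"az":0,"jaw":-1},{"tx":-0.001,"ty":0,"tz":0.001,"ax":0,"ay":0,"az":0,"jaw":-1},{"tx":-0.001,"ty":0,"tz":0,"ax":0,"ay":0,"az":0,"jaw":-1},{"tx":-0.001,"ty":0,"tz":0,"ax":0,"ay":0,"az":0,"jaw":-1},{"tx":-0.001,"ty":0,"tz":0,"ax":0,"ay":0,"az":0,"jaw":-1},{"tx":-0.001,"ty":0,"tz":0,"ax":0,"ay":0,"az":0,"jaw":-1},{"tx":-0.001,"ty":0,"tz":0,"ax":0,"ay":0,"az":0,"jaw":-1},{"tx":-0.001,"ty":0,"tz":0,"ax":0,"ay":0,"az":0,"jaw":-1},{"tx":0,"ty":0,"tz":0,"ax":0,"ay":0,"az":0,"jaw":-1},{"tx":0,"ty":0,"tz":0,"ax":0,"ay":0,"az":0,"jaw":-1}]'
```

```text
time: 29.35
ee_pos: [0.5511, 0.2281, 0.0073]
tcp_rot: [-180.0, -0.1, 171.6]
wrist_force: [-0.4, 0.4, -4.2]
opening: 0.0432
grasp_force: 81.2
```

```bash
python3 -m handwheel '[{"tx":-0.001,"ty":0,"tz":0,"ax":0,"ay":0,"az":0,"jaw":-1},{"tx":-0.001,"ty":0,"tz":0,"ax":0,"ay":0,"az":0,"jaw":-1},{"tx":-0.001,"ty":0,"tz":0,"ax":0,"ay":0,"az":0,"jaw":-1},{"tx":-0.001,"ty":0,"tz":0,"ax":0,"ay":0,"az":0,"jaw":-1},{"tx":0,"ty":0,"tz":0,"ax":0,"ay":0,"az":0,"jaw":-1},{"tx":0,"ty":0,"tz":0,"ax":0,"ay":0,"az":0,"jaw":-1},{"tx":0,"ty":0,"tz":0,"ax":0,"ay":0,"az":0,"jaw":-1},{"tx":0,"ty":0,"tz":0,"ax":0,"ay":0,"az":0,"jaw":-1},{"tx":0,"ty":0,"tz":0,"ax":0,"ay":0,"az":0,"jaw":-1},{"tx":0,"ty":0,"tz":0,"ax":0,"ay":0,"az":0,"jaw":-1}]' 45
```

```text
time: 30.6
ee_pos: [0.5535, 0.2278, 0.0072]
tcp_rot: [-180.0, -0.2, 171.6]
wrist_force: [-8.5, 2.4, -1.0]
opening: 0.0431
grasp_force: 82.0
```

Contact with the stop (8.5 N). Lower slightly, release, lift.

```bash
python3 -m handwheel '[{"tx":0,"ty":0,"tz":0.001,"ax":0,"ay":0,"az":0,"jaw":-1},{"tx":0,"ty":0,"tz":0.001,"ax":0,"ay":0,"az":0,"jaw":-1},{"tx":0,"ty":0,"tz":0,"ax":0,"ay":0,"az":0,"jaw":0.05},{"tx":0,"ty":0,"tz":0,"ax":0,"ay":0,"az":0,"jaw":0.1},{"tx":0,"ty":0,"tz":0,"ax":0,"ay":0,"az":0,"jaw":0.2},{"tx":0,"ty":0,"tz":0,"ax":0,"ay":0,"az":0,"jaw":0.5},{"tx":0,"ty":0,"tz":0,"ax":0,"ay":0,"az":0,"jaw":0.5},{"tx":0,"ty":0,"tz":-0.01,"ax":0,"ay":0,"az":0,"jaw":0.5},{"tx":0,"ty":0,"tz":-0.03,"ax":0,"ay":0,"az":0,"jaw":0.5},{"tx":0,"ty":0,"tz":-0.03,"ax":0,"ay":0,"az":0,"jaw":0.5}]'
python3 -m handwheel '[{"tx":0,"ty":0,"tz":-0.03,"ax":0,"ay":0,"az":0,"jaw":0.5},{"tx":0.03,"ty":0,"tz":-0.02,"ax":0,"ay":0,"az":0,"jaw":0.5},{"tx":0.04,"ty":0,"tz":0,"ax":0,"ay":0,"az":0,"jaw":0.5},{"tx":0.033,"ty":0,"tz":0,"ax":0,"ay":0,"az":0,"jaw":0.5},{"tx":0,"ty":0,"tz":0,"ax":0,"ay":0,"az":0,"jaw":0.5},{"tx":0,"ty":0,"tz":0,"ax":0,"ay":0,"az":0,"jaw":0.5},{"tx":0,"ty":0,"tz":0,"ax":0,"ay":0,"az":0,"jaw":0.5},{"tx":0,"ty":0,"tz":0,"ax":0,"ay":0,"az":0,"jaw":0.5},{"tx":0,"ty":0,"tz":0,"ax":0,"ay":0,"az":0,"jaw":0.5},{"tx":0,"ty":0,"tz":0,"ax":0,"ay":0,"az":0,"jaw":0.5}]' 20
python3 - <<'E'
from h import *
np.set_printoptions(precision=4,suppress=True)
c=avg("scene",3);d=avg("top",2)
a=c["color"][130:200,325:418];b=d["color"][144:214,196:289]
cv2.imwrite("pics/c7.png",cv2.resize(np.hstack([a,b]),(800,300),interpolation=cv2.INTER_CUBIC)[:,:,::-1])
E
```

```text
time: 31.85
ee_pos: [0.5551, 0.2275, 0.0767]
tcp_rot: [-180.0, -0.1, 171.5]
wrist_force: [1.0, 0.6, -1.0]
opening: 0.064
grasp_force: 0.0
time: 33.1
ee_pos: [0.4534, 0.2426, 0.1253]
tcp_rot: [-180.0, -0.1, 171.5]
wrist_force: [0.0, -0.3, -0.4]
opening: 0.0639
grasp_force: 0.0
```

View pics/c7.png

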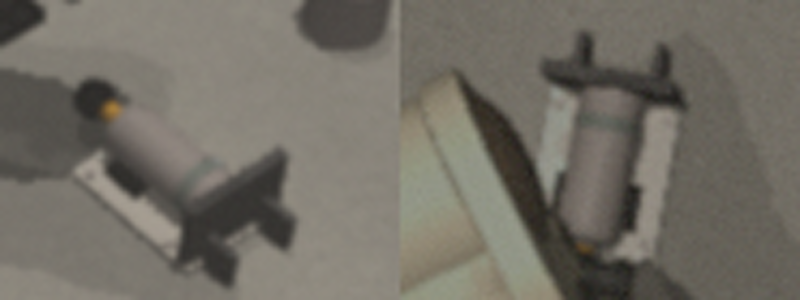

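The cylinder lies between the cheeks against the stop. The knob is at scene crop (95,98), about pixel (347.1,152.8). Locate it numerically.

```bash
python3 - <<'E'
from h import *
np.set_printoptions(precision=4,suppress=True)
c=avg("scene",2);im=c["color"].astype(int);D=np.array([.550,.229]);a=np.radians(-8.5);X=np.array([np.cos(a),np.sin(a)]);Y=np.array([-X[1],X[0]])
g=im.sum(2)/3;x,y=338,143
for s,ce,m in blobs(g[y:y+20,x:x+20]<50,np.array([x,y])): p=cast(c,ce,.032)[:2];print("knob",s,ce,p,(p-D)@X,(p-D)@Y)
i=im[y:y+25,x:x+25]
for s,ce,m in blobs(i[...,0]-i[...,2]>40,np.array([x,y]),3): p=cast(c,ce,.036)[:2];print("brass",s,ce,p,(p-D)@X,(p-D)@Y)
E
```

```text
knob 39 [346.0769 152.3846] [0.4527 0.2436] -0.09844025841035164 8.962336240882134e-05
brass 15 [350.5333 155.1333] [0.4747 0.2407] -0.07622642674270559 0.0004499032815232777
```

```bash
python3 -m handwheel '[{"tx":0,"ty":0.001,"tz":0.02,"ax":0,"ay":0,"az":0,"jaw":0.5},{"tx":0,"ty":0,"tz":0.03,"ax":0,"ay":0,"az":0,"jaw":0.5},{"tx":0,"ty":0,"tz":0.03,"ax":0,"ay":0,"az":0,"jaw":0.5},{"tx":0,"ty":0,"tz":0.02,"ax":0,"ay":0,"az":0,"jaw":0.5},{"tx":0,"ty":0,"tz":0.01,"ax":0,"ay":0,"az":0,"jaw":0.5},{"tx":0,"ty":0,"tz":0.007,"ax":0,"ay":0,"az":0,"jaw":0.5},{"tx":0,"ty":0,"tz":0,"ax":0,"ay":0,"az":0,"jaw":0.3},{"tx":0,"ty":0,"tz":0,"ax":0,"ay":0,"az":0,"jaw":0.1},{"tx":0,"ty":0,"tz":0,"ax":0,"ay":0,"az":0,"jaw":-0.05},{"tx":0,"ty":0,"tz":0,"ax":0,"ay":0,"az":0,"jaw":-0.1}]' 20
python3 -m handwheel '[{"tx":0,"ty":0,"tz":0,"ax":0,"ay":0,"az":0,"jaw":-0.15},{"tx":0,"ty":0,"tz":0,"ax":0,"ay":0,"az":0,"jaw":-0.2},{"tx":0,"ty":0,"tz":0,"ax":0,"ay":0,"az":0,"jaw":-0.25},{"tx":0,"ty":0,"tz":0,"ax":0,"ay":0,"az":0,"jaw":-0.3},{"tx":0,"ty":0,"tz":0,"ax":0,"ay":0,"az":0,"jaw":-1},{"tx":0,"ty":0,"tz":0,"ax":0,"ay":0,"az":0,"jaw":-1},{"tx":0,"ty":0,"tz":0,"ax":0,"ay":0,"az":0,"jaw":-1},{"tx":0,"ty":0,"tz":0,"ax":0,"ay":0,"az":0,"jaw":-1},{"tx":0,"ty":0,"tz":0,"ax":0,"ay":0,"az":0,"jaw":-1},{"tx":0,"ty":0,"tz":0,"ax":0,"ay":0,"az":0,"jaw":-1}]' 20
```

```text
time: 34.7
ee_pos: [0.4534, 0.2438, 0.0087]
tcp_rot: [-180.0, -0.0, 171.6]
wrist_force: [-0.1, 0.8, 0.0]
opening: 0.0384
grasp_force: 0.0
time: 35.95
ee_pos: [0.4533, 0.2437, 0.0085]
tcp_rot: [-180.0, -0.1, 171.6]
wrist_force: [-2.1, 1.5, 3.0]
opening: 0.0291
grasp_force: 19.2
```

The pinch is slightly above the ball's middle (29 mm, upward reaction). Regrip 4 mm lower.

```bash
python3 -m handwheel '[{"tx":0,"ty":0,"tz":0,"ax":0,"ay":0,"az":0,"jaw":0.1},{"tx":0,"ty":0,"tz":0,"ax":0,"ay":0,"az":0,"jaw":0.1},{"tx":0,"ty":0,"tz":0.002,"ax":0,"ay":0,"az":0,"jaw":0.1},{"tx":0,"ty":0,"tz":0.002,"ax":0,"ay":0,"az":0,"jaw":0},{"tx":0,"ty":0,"tz":0,"ax":0,"ay":0,"az":0,"jaw":-0.1},{"tx":0,"ty":0,"tz":0,"ax":0,"ay":0,"az":0,"jaw":-0.2},{"tx":0,"ty":0,"tz":0,"ax":0,"ay":0,"az":0,"jaw":-0.25},{"tx":0,"ty":0,"tz":0,"ax":0,"ay":0,"az":0,"jaw":-1},{"tx":0,"ty":0,"tz":0,"ax":0,"ay":0,"az":0,"jaw":-1},{"tx":0,"ty":0,"tz":0,"ax":0,"ay":0,"az":0,"jaw":-1}]' 20
```

```text
time: 37.2
ee_pos: [0.4532, 0.2437, 0.0045]
tcp_rot: [-180.0, -0.1, 171.6]
wrist_force: [-1.3, 1.0, 2.6]
opening: 0.0313
grasp_force: 19.8
```

```bash
python3 -m handwheel '[{"tx":0.0008,"ty":0,"tz":-0.006,"ax":0,"ay":0,"az":0,"jaw":-1},{"tx":0.0009,"ty":0,"tz":-0.007,"ax":0,"ay":0,"az":0,"jaw":-1},{"tx":0.0003,"ty":0,"tz":-0.0064,"ax":0,"ay":0,"az":0,"jaw":-1},{"tx":0.0003,"ty":0,"tz":-0.0063,"ax":0,"ay":0,"az":0,"jaw":-1},{"tx":-0.0006,"ty":0,"tz":-0.0123,"ax":0,"ay":0,"az":0,"jaw":-1},{"tx":-0.0017,"ty":0,"tz":-0.0119,"ax":0,"ay":0,"az":0,"jaw":-1},{"tx":-0.0029,"ty":0,"tz":-0.0112,"ax":0,"ay":0,"az":0,"jaw":-1},{"tx":-0.004,"ty":0,"tz":-0.0107,"ax":0,"ay":0,"az":0,"jaw":-1},{"tx":0,"ty":0,"tz":0,"ax":0,"ay":0,"az":0,"jaw":-1},{"tx":0,"ty":0,"tz":0,"ax":0,"ay":0,"az":0,"jaw":-1}]'
python3 - <<'E'
from h import *
c=avg("scene",1);im=c["color"].astype(int);i=im[110:200,330:400]
for s,ce,m in blobs(i[...,0]-i[...,2]>40,np.array([330,110]),3): print("brass",s,ce)
D=np.array([.550,.229]);a=np.radians(-8.5);X=np.array([np.cos(a),np.sin(a)])
for e in(0,15,30,45):
    r=np.radians(e);x=.053-.024*np.sin(r)-.002-.126*np.cos(r);z=.008+.024*np.cos(r)+.126*np.sin(r);print(e,proj(c,[*(D+X*x),z]))
E
```

```text
time: 38.45
ee_pos: [0.4601, 0.2426, 0.076]
tcp_rot: [-180.0, -0.1, 171.6]
wrist_force: [-0.4, -0.5, -0.2]
opening: 0.0001
grasp_force: 0.0
brass 8 [347.875 152.875]
0 [350.59561555 156.23452377]
15 [350.83761915 149.14523463]
30 [352.76391077 144.13628461]
45 [356.32144194 141.64925421]
```

The knob slipped out. Go up, relocate the cylinder numerically, and take a deeper pinch.

```bash
python3 -m handwheel '[{"tx":0,"ty":0,"tz":-0.025,"ax":0,"ay":0,"az":0,"jaw":0.3},{"tx":0.007,"ty":0,"tz":-0.025,"ax":0,"ay":0,"az":0,"jaw":0.3},{"tx":0,"ty":0,"tz":0,"ax":0,"ay":0,"az":0,"jaw":0.3},{"tx":0,"ty":0,"tz":0,"ax":0,"ay":0,"az":0,"jaw":0.3},{"tx":0,"ty":0,"tz":0,"ax":0,"ay":0,"az":0,"jaw":0.3},{"tx":0,"ty":0,"tz":0,"ax":0,"ay":0,"az":0,"jaw":0.3},{"tx":0,"ty":0,"tz":0,"ax":0,"ay":0,"az":0,"jaw":0.3},{"tx":0,"ty":0,"tz":0,"ax":0,"ay":0,"az":0,"jaw":0.3},{"tx":0,"ty":0,"tz":0,"ax":0,"ay":0,"az":0,"jaw":0.3},{"tx":0,"ty":0,"tz":0,"ax":0,"ay":0,"az":0,"jaw":0.3}]' 25
python3 - <<'E'
from h import *
np.set_printoptions(precision=4,suppress=True)
D=np.array([.550,.229]);a=np.radians(-8.5);X=np.array([np.cos(a),np.sin(a)]);Y=np.array([-X[1],X[0]])
c=avg("scene",2);im=c["color"].astype(int);g=im.sum(2)/3;x,y=332,138
for s,ce,m in blobs(g[y:y+27,x:x+24]<50,np.array([x,y])): p=cast(c,ce,.032)[:2];print("knob",s,ce,p,(p-D)@X,(p-D)@Y)
i=im[y:y+40,x:x+40]
for s,ce,m in blobs(i[...,0]-i[...,2]>40,np.array([x,y]),3): p=cast(c,ce,.036)[:2];print("brass",s,ce,p,(p-D)@X,(p-D)@Y)
print(telemetry.get_obs()["ee_pos"])
E
```

```text
time: 39.75
ee_pos: [0.4533, 0.2437, 0.1262]
tcp_rot: [-180.0, -0.1, 171.6]
wrist_force: [-0.0, 0.5, -0.4]
opening: 0.0552
grasp_force: 0.0
knob 36 [343.5833 150.0556] [0.4391 0.2464] -0.11227877420622832 0.0007924322466826575
brass 8 [347.875 152.875] [0.4611 0.2428] -0.08994971489478032 0.0004956514229001107
[0.4533 0.2437 0.1262]
```

```bash
python3 -m handwheel '[{"tx":0.0137,"ty":0.0005,"tz":0.02,"ax":0,"ay":0,"az":0,"jaw":0.3},{"tx":0,"ty":0,"tz":0.035,"ax":0,"ay":0,"az":0,"jaw":0.3},{"tx":0,"ty":0,"tz":0.035,"ax":0,"ay":0,"az":0,"jaw":0.3},{"tx":0,"ty":0,"tz":0.02,"ax":0,"ay":0,"az":0,"jaw":0.3},{"tx":0,"ty":0,"tz":0.01,"ax":0,"ay":0,"az":0,"jaw":0.2},{"tx":0,"ty":0,"tz":0.0045,"ax":0,"ay":0,"az":0,"jaw":0.1},{"tx":0,"ty":0,"tz":0,"ax":0,"ay":0,"az":0,"jaw":0},{"tx":0,"ty":0,"tz":0,"ax":0,"ay":0,"az":0,"jaw":-0.1},{"tx":0,"ty":0,"tz":0,"ax":0,"ay":0,"az":0,"jaw":-0.2},{"tx":0,"ty":0,"tz":0,"ax":0,"ay":0,"az":0,"jaw":-1}]' 25
python3 -m handwheel '[{"tx":0,"ty":0,"tz":0,"ax":0,"ay":0,"az":0,"jaw":-1},{"tx":0,"ty":0,"tz":0,"ax":0,"ay":0,"az":0,"jaw":-1},{"tx":0,"ty":0,"tz":0,"ax":0,"ay":0,"az":0,"jaw":-1},{"tx":-0.003,"ty":0,"tz":0,"ax":0,"ay":0,"az":0,"jaw":-1},{"tx":-0.003,"ty":0,"tz":0,"ax":0,"ay":0,"az":0,"jaw":-1},{"tx":-0.003,"ty":0,"tz":0,"ax":0,"ay":0,"az":0,"jaw":-1},{"tx":-0.001,"ty":0,"tz":0,"ax":0,"ay":0,"az":0,"jaw":-1},{"tx":-0.001,"ty":0,"tz":0,"ax":0,"ay":0,"az":0,"jaw":-1},{"tx":0,"ty":0,"tz":0,"ax":0,"ay":0,"az":0,"jaw":-1},{"tx":0,"ty":0,"tz":0,"ax":0,"ay":0,"az":0,"jaw":-1}]' 25
```

```text
time: 41.1
ee_pos: [0.4399, 0.2463, 0.0023]
tcp_rot: [180.0, -0.0, 171.6]
wrist_force: [-0.7, -0.7, 3.1]
opening: 0.0319
grasp_force: 24.5
time: 42.35
ee_pos: [0.4497, 0.2447, 0.0018]
tcp_rot: [-180.0, -0.2, 171.6]
wrist_force: [-5.8, 1.2, 6.6]
opening: 0.0316
grasp_force: 24.7
```

```bash
python3 -m handwheel '[{"tx":-0.001,"ty":0,"tz":0,"ax":0,"ay":0,"az":0,"jaw":-1},{"tx":-0.001,"ty":0,"tz":0,"ax":0,"ay":0,"az":0,"jaw":-1},{"tx":-0.001,"ty":0,"tz":0,"ax":0,"ay":0,"az":0,"jaw":-1},{"tx":-0.001,"ty":0,"tz":0,"ax":0,"ay":0,"az":0,"jaw":-1},{"tx":0,"ty":0,"tz":0,"ax":0,"ay":0,"az":0,"jaw":-1},{"tx":0,"ty":0,"tz":0,"ax":0,"ay":0,"az":0,"jaw":-1},{"tx":0,"ty":0,"tz":0,"ax":0,"ay":0,"az":0,"jaw":0.1},{"tx":0,"ty":0,"tz":0,"ax":0,"ay":0,"az":0,"jaw":0.1},{"tx":0,"ty":0,"tz":0,"ax":0,"ay":0,"az":0,"jaw":0.1},{"tx":0,"ty":0,"tz":0,"ax":0,"ay":0,"az":0,"jaw":0.1}]'
python3 -m handwheel '[{"tx":0,"ty":0,"tz":0,"ax":0,"ay":0,"az":0,"jaw":0.1},{"tx":0,"ty":0,"tz":0.001,"ax":0,"ay":0,"az":0,"jaw":0.1},{"tx":0,"ty":0,"tz":0,"ax":0,"ay":0,"az":0,"jaw":0},{"tx":0,"ty":0,"tz":0,"ax":0,"ay":0,"az":0,"jaw":-0.1},{"tx":0,"ty":0,"tz":0,"ax":0,"ay":0,"az":0,"jaw":-0.2},{"tx":0,"ty":0,"tz":0,"ax":0,"ay":0,"az":0,"jaw":-0.25},{"tx":0,"ty":0,"tz":0,"ax":0,"ay":0,"az":0,"jaw":-1},{"tx":0,"ty":0,"tz":0,"ax":0,"ay":0,"az":0,"jaw":-1},{"tx":0,"ty":0,"tz":0,"ax":0,"ay":0,"az":0,"jaw":-1},{"tx":0,"ty":0,"tz":0,"ax":0,"ay":0,"az":0,"jaw":-1}]' 25
```

```text
time: 43.6
ee_pos: [0.4545, 0.2439, 0.0016]
tcp_rot: [-180.0, -0.1, 171.6]
wrist_force: [-0.0, 0.6, -0.0]
opening: 0.047
grasp_force: 0.0
time: 44.85
ee_pos: [0.4545, 0.2439, 0.0008]
tcp_rot: [-180.0, -0.1, 171.6]
wrist_force: [-1.9, -2.3, 3.8]
opening: 0.0319
grasp_force: 24.7
```

```bash
python3 -m handwheel '[{"tx":0.003,"ty":0,"tz":0,"ax":0,"ay":0,"az":0,"jaw":-1},{"tx":0.0005,"ty":0,"tz":-0.003,"ax":0,"ay":0,"az":0,"jaw":-1},{"tx":0.0005,"ty":0,"tz":-0.004,"ax":0,"ay":0,"az":0,"jaw":-1},{"tx":0.0005,"ty":0,"tz":-0.004,"ax":0,"ay":0,"az":0,"jaw":-1},{"tx":0.0005,"ty":0,"tz":-0.005,"ax":0,"ay":0,"az":0,"jaw":-1},{"tx":0.0003,"ty":0,"tz":-0.005,"ax":0,"ay":0,"az":0,"jaw":-1},{"tx":0,"ty":0,"tz":-0.0047,"ax":0,"ay":0,"az":0,"jaw":-1},{"tx":0,"ty":0,"tz":0,"ax":0,"ay":0,"az":0,"jaw":-1},{"tx":0,"ty":0,"tz":0,"ax":0,"ay":0,"az":0,"jaw":-1},{"tx":0,"ty":0,"tz":0,"ax":0,"ay":0,"az":0,"jaw":-1}]' 25
```

```text
time: 46.1
ee_pos: [0.449, 0.2447, 0.0261]
tcp_rot: [-180.0, -0.1, 171.6]
wrist_force: [-0.7, -0.2, -2.4]
opening: 0.032
grasp_force: 25.0
```

```bash
python3 -m handwheel '[{"tx":-0.0003,"ty":0,"tz":-0.006,"ax":0,"ay":0,"az":0,"jaw":-1},{"tx":-0.0003,"ty":0,"tz":-0.0063,"ax":0,"ay":0,"az":0,"jaw":-1},{"tx":-0.0017,"ty":0,"tz":-0.0119,"ax":0,"ay":0,"az":0,"jaw":-1},{"tx":-0.0028,"ty":0,"tz":-0.0113,"ax":0,"ay":0,"az":0,"jaw":-1},{"tx":-0.004,"ty":0,"tz":-0.0106,"ax":0,"ay":0,"az":0,"jaw":-1},{"tx":-0.005,"ty":0,"tz":-0.0099,"ax":0,"ay":0,"az":0,"jaw":-1},{"tx":-0.0062,"ty":0,"tz":-0.0091,"ax":0,"ay":0,"az":0,"jaw":-1},{"tx":-0.0071,"ty":0,"tz":-0.0083,"ax":0,"ay":0,"az":0,"jaw":-1},{"tx":0,"ty":0,"tz":0,"ax":0,"ay":0,"az":0,"jaw":-1},{"tx":0,"ty":0,"tz":0,"ax":0,"ay":0,"az":0,"jaw":-1}]' 25
```

```text
time: 47.35
ee_pos: [0.4761, 0.2409, 0.0997]
tcp_rot: [-180.0, -0.1, 171.6]
wrist_force: [-2.7, 1.0, 0.5]
opening: 0.0314
grasp_force: 24.9
```

```bash
cat > chk.py <<'E'
from h import *
c=optics.camera("scene");im=c["color"].astype(int);i=im[90:200,325:420]
for s,ce,m in blobs(i[...,0]-i[...,2]>35,np.array([325,90]),3): print("brass",s,ce)
D=np.array([.550,.229]);a=np.radians(-8.5);X=np.array([np.cos(a),np.sin(a)])
for e in(0,15,30,45,60,75,90):
    r=np.radians(e);x=.053-.024*np.sin(r)-.005-.126*np.cos(r);z=.008+.024*np.cos(r)+.126*np.sin(r);print(e,proj(c,[*(D+X*x),z]).round(1))
E
python3 chk.py
```

```text
brass 13 [355.38461538 141.53846154]
0 [350.  155.7]
15 [350.2 148.7]
30 [352.2 143.6]
45 [355.7 141.1]
60 [360.7 141.5]
75 [366.8 144.7]
90 [373.7 150.7]
```

On track at 45°. Continue.

```bash
python3 -m handwheel '[{"tx":-0.0081,"ty":0,"tz":-0.0072,"ax":0,"ay":0,"az":0,"jaw":-1},{"tx":-0.0089,"ty":0,"tz":-0.0064,"ax":0,"ay":0,"az":0,"jaw":-1},{"tx":-0.0098,"ty":0,"tz":-0.0052,"ax":0,"ay":0,"az":0,"jaw":-1},{"tx":-0.0105,"ty":0,"tz":-0.0042,"ax":0,"ay":0,"az":0,"jaw":-1},{"tx":-0.0112,"ty":0,"tz":-0.0031,"ax":0,"ay":0,"az":0,"jaw":-1},{"tx":-0.006,"ty":0,"tz":-0.001,"ax":0,"ay":0,"az":0,"jaw":-1},{"tx":-0.006,"ty":0,"tz":-0.0009,"ax":0,"ay":0,"az":0,"jaw":-1},{"tx":-0.006,"ty":0,"tz":-0.0005,"ax":0,"ay":0,"az":0,"jaw":-1},{"tx":0,"ty":0,"tz":0,"ax":0,"ay":0,"az":0,"jaw":-1},{"tx":0,"ty":0,"tz":0,"ax":0,"ay":0,"az":0,"jaw":-1}]' 25
python3 chk.py|head -3
```

```text
time: 48.65
ee_pos: [0.5442, 0.2315, 0.1314]
tcp_rot: [179.8, 0.2, 171.5]
wrist_force: [-2.3, 0.3, 15.3]
opening: 0.029
grasp_force: 23.9
brass 11 [367.09090909 145.63636364]
0 [350.  155.7]
15 [350.2 148.7]
```

Downward press of 15 N: the fingertips are probably touching the shoulder. Relieve by 3 mm and continue to upright.

```bash
python3 -m handwheel '[{"tx":0,"ty":0,"tz":-0.0025,"ax":0,"ay":0,"az":0,"jaw":-1},{"tx":-0.005,"ty":0,"tz":-0.0005,"ax":0,"ay":0,"az":0,"jaw":-1},{"tx":-0.005,"ty":0,"tz":0,"ax":0,"ay":0,"az":0,"jaw":-1},{"tx":-0.005,"ty":0,"tz":0,"ax":0,"ay":0,"az":0,"jaw":-1},{"tx":-0.005,"ty":0,"tz":0.0003,"ax":0,"ay":0,"az":0,"jaw":-1},{"tx":-0.005,"ty":0,"tz":0.0004,"ax":0,"ay":0,"az":0,"jaw":-1},{"tx":0,"ty":0,"tz":0,"ax":0,"ay":0,"az":0,"jaw":-1},{"tx":0,"ty":0,"tz":0,"ax":0,"ay":0,"az":0,"jaw":-1},{"tx":0,"ty":0,"tz":0,"ax":0,"ay":0,"az":0,"jaw":-1},{"tx":0,"ty":0,"tz":0,"ax":0,"ay":0,"az":0,"jaw":-1}]' 25
python3 chk.py|head -1
```

```text
time: 49.95
ee_pos: [0.5691, 0.2275, 0.1331]
tcp_rot: [179.9, 0.2, 171.5]
wrist_force: [0.7, -1.3, 13.7]
opening: 0.0286
grasp_force: 24.9
brass 8 [371.    149.125]
```

```bash
python3 -m handwheel '[{"tx":-0.002,"ty":0,"tz":-0.001,"ax":0,"ay":0,"az":0,"jaw":-1},{"tx":-0.002,"ty":0,"tz":0,"ax":0,"ay":0,"az":0,"jaw":-1},{"tx":-0.0024,"ty":0,"tz":0,"ax":0,"ay":0,"az":0,"jaw":-1},{"tx":0,"ty":0,"tz":0,"ax":0,"ay":0,"az":0,"jaw":-1},{"tx":0,"ty":0,"tz":0,"ax":0,"ay":0,"az":0,"jaw":-1},{"tx":0,"ty":0,"tz":0,"ax":0,"ay":0,"az":0,"jaw":-1},{"tx":0,"ty":0,"tz":0,"ax":0,"ay":0,"az":0,"jaw":-1},{"tx":0,"ty":0,"tz":0,"ax":0,"ay":0,"az":0,"jaw":-1},{"tx":0,"ty":0,"tz":0,"ax":0,"ay":0,"az":0,"jaw":-1},{"tx":0,"ty":0,"tz":0,"ax":0,"ay":0,"az":0,"jaw":-1}]' 20
python3 chk.py|head -1
python3 - <<'E'
from h import *
c=optics.camera("scene");D=np.array([.550,.229]);a=np.radians(-8.5);X=np.array([np.cos(a),np.sin(a)])
for d in(-.005,0,.005,.010): 
  for e in (86,90):
    r=np.radians(e);x=.053-.024*np.sin(r)-d-.126*np.cos(r);z=.008+.024*np.cos(r)+.126*np.sin(r);print(d,e,proj(c,[*(D+X*x),z]).round(1))
E
```

```text
time: 51.25
ee_pos: [0.5748, 0.2265, 0.133]
tcp_rot: [180.0, 0.1, 171.5]
wrist_force: [0.1, 0.8, 9.6]
opening: 0.0283
grasp_force: 19.6
brass 7 [372.14285714 150.28571429]
-0.005 86 [374.  150.6]
-0.005 90 [375.9 152.5]
0 86 [372.9 149.8]
0 90 [374.8 151.6]
0.005 86 [371.8 148.9]
0.005 90 [373.7 150.7]
0.01 86 [370.7 148. ]
0.01 90 [372.6 149.8]
```

```bash
python3 -m handwheel '[{"tx":0,"ty":0,"tz":0,"ax":0,"ay":0,"az":0,"jaw":-0.3},{"tx":0,"ty":0,"tz":0,"ax":0,"ay":0,"az":0,"jaw":-0.25},{"tx":0,"ty":0,"tz":0,"ax":0,"ay":0,"az":0,"jaw":-0.2},{"tx":0,"ty":0,"tz":0,"ax":0,"ay":0,"az":0,"jaw":-0.1},{"tx":0,"ty":0,"tz":0,"ax":0,"ay":0,"az":0,"jaw":0},{"tx":0,"ty":0,"tz":0,"ax":0,"ay":0,"az":0,"jaw":0.2},{"tx":0,"ty":0,"tz":0,"ax":0,"ay":0,"az":0,"jaw":0.4},{"tx":0,"ty":0,"tz":0,"ax":0,"ay":0,"az":0,"jaw":0.4},{"tx":0,"ty":0,"tz":-0.01,"ax":0,"ay":0,"az":0,"jaw":0.4},{"tx":0,"ty":0,"tz":-0.02,"ax":0,"ay":0,"az":0,"jaw":0.4}]' 20
python3 -m handwheel '[{"tx":0,"ty":0,"tz":-0.02,"ax":0,"ay":0,"az":0,"jaw":0.4},{"tx":0,"ty":0,"tz":-0.03,"ax":0,"ay":0,"az":0,"jaw":0.4},{"tx":0,"ty":0,"tz":-0.03,"ax":0,"ay":0,"az":0,"jaw":0.4},{"tx":0.03,"ty":0,"tz":-0.01,"ax":0,"ay":0,"az":0,"jaw":0.4},{"tx":0.05,"ty":0,"tz":0,"ax":0,"ay":0,"az":0,"jaw":0.4},{"tx":0.05,"ty":0,"tz":0,"ax":0,"ay":0,"az":0,"jaw":0.4},{"tx":0.03,"ty":0,"tz":0,"ax":0,"ay":0,"az":0,"jaw":0.4},{"tx":0,"ty":0,"tz":0,"ax":0,"ay":0,"az":0,"jaw":0.4},{"tx":0,"ty":0,"tz":0,"ax":0,"ay":0,"az":0,"jaw":0.4},{"tx":0,"ty":0,"tz":0,"ax":0,"ay":0,"az":0,"jaw":0.4}]'
cat > k.py <<'E'
from h import *
np.set_printoptions(precision=4,suppress=True)
D=np.array([.550,.229]);a=np.radians(-8.5);X=np.array([np.cos(a),np.sin(a)]);Y=np.array([-X[1],X[0]])
for n,(x,y,w,h) in(("scene",(355,120,40,45)),("top",(225,145,45,40))):
    c=avg(n,3);im=c["color"].astype(int);g=im.sum(2)/3
    for s,ce,m in blobs(g[y:y+h,x:x+w]<48,np.array([x,y])): p=cast(c,ce,.158)[:2];print(n,"knob",s,ce,(p-D)@X-.053,(p-D)@Y)
    i=im[y:y+h,x:x+w]
    for s,ce,m in blobs(i[...,0]-i[...,2]>35,np.array([x,y]),3): p=cast(c,ce,.134)[:2];print(n,"brass",s,ce,(p-D)@X-.053,(p-D)@Y)
    for dx in(-.028,): print(n,"expect",proj(c,[*(D+X*(.053+dx)),.158]))
E
python3 k.py
```

```text
time: 52.6
ee_pos: [0.5731, 0.2263, 0.1617]
tcp_rot: [-179.9, -0.1, 171.6]
wrist_force: [0.4, -0.6, 0.4]
opening: 0.0598
grasp_force: 0.0
time: 53.85
ee_pos: [0.4161, 0.2498, 0.2514]
tcp_rot: [-180.0, -0.1, 171.5]
wrist_force: [-0.1, -0.2, -0.2]
opening: 0.06
grasp_force: 0.0
scene knob 32 [375.0625 147.5312] -0.02011706856602953 -0.005871285413533877
scene brass 5 [374.8 153.4] -0.018199913737553315 -0.005357812853658635
scene expect [374.701  145.3056]
top knob 92 [238.2174 166.    ] -0.024196616249290974 0.0006548912111643614
top knob 27 [255.0741 166.0741] -0.015566658620126225 -0.04855907391284807
top expect [238.1907 167.2854]
```

```bash
python3 -c "
from workcell import workorder;print(workorder.job_done())"
```

```text
the job is handed in; nothing more can be done
None
```

I handed the job in at about 54 s with the cylinder standing upright and released on the plate, its axis measured about 20–28 mm from the stop and so near the 20 mm limit; the knob slipped out on the first raise, so I pushed the foot back to the stop and raised it again, and no result came back.

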